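Nest the empty sorting tubs

TASK

Put the empty orange sorting tubs away as one nested set, largest first: stand the medium tub in the wide low one, let go of it, and then stand the small tub in the medium one, all upright. Leave the grey metal tin where it stands; it is not part of the set.

Things in the scene. Friction and masses are not known exactly. Their poses are not given: they have to be found in the camera images.
- large_tub_center (a point): centre (half-way up, on the axis) of the large orange tub: a wide, low, open round dish, 36 mm high, outside diameter 120 mm at the rim and 110 mm at the foot, wall 3 mm, floor 4 mm thick, about 0.2 kg, loose on the bench, mouth up. (The grinder and its motor stand behind the row of tubs, from x = 0.57 m on and up to 0.27 m high: move along the front of the bench.) The point is 18 mm above its underside; z is its axis, up
- medium_tub_center (a point): centre (half-way up, on the axis) of the medium orange tub: an open round cup, 66 mm high, outside diameter 68 mm at the rim and 60 mm at the foot, wall 3 mm, floor 4 mm thick, about 0.07 kg, standing mouth up. It can be gripped across its outside near the rim; stood in the large tub its rim is 34 mm above the large tub's rim. The point is 33 mm above its underside; z is its axis, up
- small_tub_center (a point): centre (half-way up, on the axis) of the small orange tub: a narrow, tall, open round cup, 92 mm high, outside diameter 43 mm at the rim and 37 mm at the foot, wall 3 mm, floor 4 mm thick, about 0.04 kg, standing mouth up. It can be gripped across its outside near the rim; stood in the medium tub its rim is 30 mm above the medium tub's rim. The point is 46 mm above its underside; z is its axis, up
- metal_tin_center (a point): centre (half-way up, on the axis) of a bystander: an open grey galvanised-metal tin, 71 mm in diameter and 78 mm high, standing on the bench, to be left alone. z is its axis, up
Mind the look-alikes: they are no part of the job. What is shaped like the part that bears medium_tub_center but turquoise is not meant.

How it is judged:
On the way:
1. the medium tub stands upright on the floor of the large one, let go, while the small tub is not yet in it (horizontal distance between medium_tub_center and large_tub_center below 0.032 m and z of medium_tub_center in the frame of large_tub_center below 0.023 m and angle between each of medium_tub_center, large_tub_center's own z axis and vertical below 0.17 rad and linear speed of medium_tub below 0.02 m/s and contact force between the fingers and medium_tub below 0.2 N and horizontal distance between small_tub_center and medium_tub_center above 0.06 m), for 0.2 s.
At the end, for the whole second after the job is handed in: The medium tub stands on the floor of the large one (axes within 32 mm) and the small tub on the floor of the medium one (axes within 16 mm), centres no more than 23 mm above the centre of the tub outside it, all three upright within 10 degrees and at rest (horizontal distance between medium_tub_center and large_tub_center below 0.032 m and z of medium_tub_center in the frame of large_tub_center below 0.023 m and angle between each of medium_tub_center, large_tub_center, small_tub_center's own z axis and vertical below 0.17 rad and linear speed of each of medium_tub, small_tub, large_tub below 0.02 m/s and horizontal distance between small_tub_center and medium_tub_center below 0.016 m and z of small_tub_center in the frame of medium_tub_center below 0.023 m); the robot touches nothing.
It fails at once if the grey metal tin is moved by more than 30 mm or tipped (distance of metal_tin_center from where it was at the start of the episode above 0.03 m or angle between metal_tin_center's own z axis and vertical above 0.35 rad).
It also fails if it takes over 59 s, if anything falls off the work surface, if the arm or the gripper's body presses on something with over 40 N, if the wrist force passes 120 N, or if a joint passes its speed limit or range.

ROBOT

A 6-joint arm with a two-finger parallel gripper is mounted at the origin on a cart in front of the work surface, level with it; the furniture and walls round the work are solid. World frame = base frame: x ahead of the robot, y to its left, z up, the work surface at z = 0. Lengths are in m, angles in rad, forces in N, time in s.
With the tool pointing down it reaches from about 0.3 to 0.95 m from the base axis. Payload 3.1 kg.
Tool frame: the origin (TCP) lies between the finger pads; the fingertips stand 11 mm ahead of it and the grasp point (between the pads) lies 8 mm behind it; z points along the fingers, y is the line along which they close (so a half turn about z gives the same grasp; the last joint's range is limited). The gripper opens to 85 mm and grips with 20 to 120 N. Pads are 22 mm wide; open, the fingers measure 114 mm over their backs; the gripper's body (76 mm by 85 mm) begins 54 mm behind the grasp point. The pads swing forward as they close: fully open they stand 13 mm farther back than shut.
Start: joints at [-1.193, 0.308, 1.634, -0, 1.2, -0.07], TCP at [0.271, -0.563, 0.242] pointing down, gripper open.
Joint ranges: [-3.06, 3.06], [-0.79, 1.96], [0.05, 2.63], [-1.19, 4.34], [0.05, 2.64], [-2.94, 2.94]. Speed limits (rad/s): [2.79, 2.79, 3.14, 3.14, 3.14, 3.14].

INTERFACE

Orientations are given as a unit quaternion [w, x, y, z].
In Python, from cell import manip, grab_frame gives the robot as it stands.
- The arm moves only by the tool arm_command, never from a script. Its argument "rows" is a list of rows, each a list of 3 entries, a list of its own where there are three numbers: the closure in counts, from 0 (fully open) to 255 (shut), then the shift along the tool's x, y, z normalised to -1 to 1, where 1 is 0.25 m, then the turn, a rotation vector about the tool's x, y, z normalised to -1 to 1, where 1 is 120 degrees. A call has 1 to 8 rows; each row is the pose to reach, as a shift and turn from the pose commanded when the call began, along the tool's axes at that moment; what a row does not reach only later rows make up. A row lasts 1/10 s, in which the tool goes at most 50 mm and 8.59 degrees, less where a joint would pass 70% of its speed; a pose out of reach is approached as far as the arm can. A call with a number of a shift or a turn outside -1 to 1 is refused whole. A call with a gripper value outside its range is refused whole. The fingers move at their own pace and stop on an object; "newtons" is the grip in N (left out, the last holds). Time passes only in rows, so rows that repeat a pose let the fingers close. It gives the time, the measured TCP pose, the force, the opening and the grip force at its end, in the units of the state.
- manip.get_state(): the state, without advancing time (a new reading comes with each control period).
- grab_frame(name): name is "scene" or "top"; returns a dict with "color" (420x560x3 uint8, blue, green, red), "fovy" (degrees; the focal length in pixels is half the picture's height over the tangent of half this angle, whatever the lens; pixels are square), "cx", "cy" (the principal point, pixels), "origin" and "rotation" of the camera in the world. Camera axes: x right, y down, z forward; pixel columns grow to the right and rows downward; lengths in m; the calibration is good to about 2 mm. A picture is of the moment at which its call begins. There is no depth.
- manip.sign_off(): hands the job in; it is judged then, once.
The state is a dict: "time": time; "q": joint angles; "qvel": joint speeds; "effort": joint torques, N m; "tcp_pos": TCP position; "tcp_rot": TCP orientation; "force": force on the tool from outside, world axes, zero at the start; "ft_torque": the same for the moment, N m; "finger_gap": opening from 0.0 (shut) to 1.0 (fully open); "finger_force": force on a finger pad.
Only numpy, scipy, OpenCV 4.12 (cv2) and the standard library are available. Lean on these libraries where they do the work, as an engineer would, in place of code of your own. Each camera call takes 0.05 s, during which the arm holds its last target. There are 200 camera calls.

## Working session

There is one attempt and no reset: what is moved stays moved. The work goes in short steps, Python scripts to look and compute and a tool call to move; the robot and the scene stay as the last step left them, time stands still between calls to the robot, and variables do not carry over. Pictures are saved under pics/ and viewed, at most 10 in all, crops included, and the job is handed in when it is done.

Besides the shell and the picture viewer there is one more tool, called after "Request:" by a JSON object that holds its "api" and its "payload", one argument or row to a line. arm_command: Moves the arm, as the interface text tells. Its arguments: {"type":"object","properties":{"rows":{"type":"array"},"newtons":{"type":"number"}},"required":["rows"]}

```bash
mkdir -p pics; python3 - <<'E'
from cell import manip, grab_frame
import cv2
for n in ("scene","top"):
    f=grab_frame(n); cv2.imwrite(f"pics/{n}0.png",f["color"]); print(n,f["fovy"],f["cx"],f["cy"],f["origin"],f["rotation"])
s=manip.get_state(); print(s["time"],s["tcp_pos"],s["tcp_rot"],s["finger_gap"])
E
```

```text
scene 52.74806762072905 286.90312120638544 204.9501097808566 [-0.20796613  0.39516003  0.90798097] [ 0.1685471  -0.45503171  0.81832654 -0.30802546]
top 55.64473787278798 279.25757785721925 207.87825334906125 [ 0.32534733 -0.01224023  1.00685386] [-0.03025827  0.71157716 -0.70139811  0.02798359]
0.1 [ 0.2703175  -0.5626872   0.24113844] [-1.07083391e-03  9.75036120e-01  2.22043664e-01 -1.69163868e-04] 1.0016821162510743
```

View pics/scene0.png

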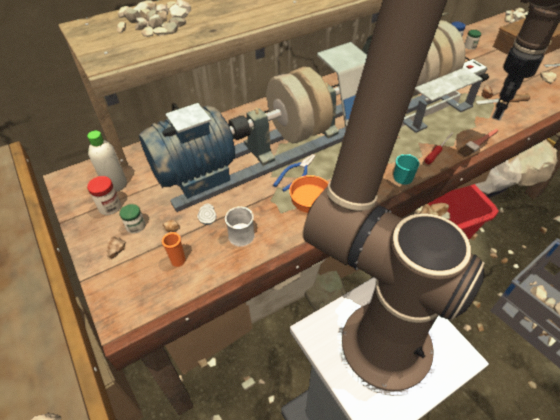

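View pics/top0.png

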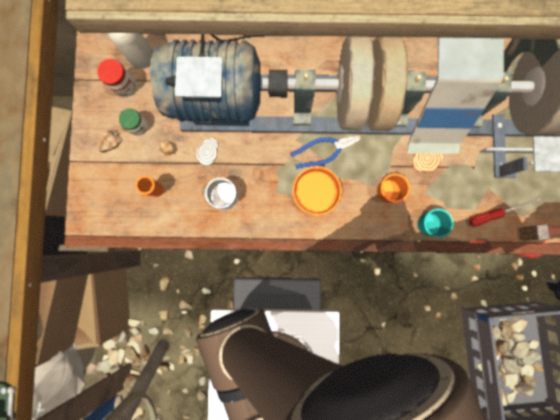

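The top view shows the small tub near (148,186), the tin at (221,193), the large tub at (317,190), the medium tub at (394,188) and the turquoise look-alike at (435,222). Next I'll fit each tub's silhouette with its given dimensions.

```bash
cat > h.py <<'E'
import numpy as np, cv2
from scipy.spatial.transform import Rotation as R
from cell import manip, grab_frame
DIM={"large":(.036,.060,.055),"medium":(.066,.034,.030),"small":(.092,.0215,.0185),"tin":(.078,.0355,.0355)}
def proj(f,P):
    M=R.from_quat(np.roll(f["rotation"],-1)).as_matrix()
    p=(np.asarray(P)-f["origin"])@M
    fl=f["color"].shape[0]/2/np.tan(np.radians(f["fovy"]/2))
    return p[:,:2]/p[:,2:]*fl+[f["cx"],f["cy"]]
def hull(f,name,xy,z0=0):
    h,a,b=DIM[name]; t=np.linspace(0,2*np.pi,60)
    P=[[xy[0]+r*np.cos(u),xy[1]+r*np.sin(u),z0+z] for r,z in((a,h),(b,0)) for u in t]
    return cv2.convexHull(proj(f,P).astype(np.float32))
def cen(c):
    m=cv2.moments(c); return np.array([m["m10"],m["m01"]])/m["m00"],m["m00"]
def orange(f,seed):
    hsv=cv2.cvtColor(f["color"],cv2.COLOR_BGR2HSV)
    m=cv2.inRange(hsv,(3,190,110),(22,255,255))
    m=cv2.morphologyEx(m,cv2.MORPH_CLOSE,np.ones((3,3)))
    cs=cv2.findContours(m,cv2.RETR_EXTERNAL,cv2.CHAIN_APPROX_NONE)[0]
    cs=[c for c in cs if cv2.contourArea(c)>60]
    c=min(cs,key=lambda c:np.hypot(*(cen(c)[0]-seed)))
    return cv2.convexHull(c)
def locate(f,name,seed,xy,z0=0):
    c,A=cen(orange(f,seed)); xy=np.array(xy,float)
    for _ in range(8):
        g=lambda q:cen(hull(f,name,q,z0))[0]
        c0=g(xy); J=np.stack([(g(xy+d)-c0)/.002 for d in np.eye(2)*.002],1)
        xy=xy+np.linalg.solve(J,c-c0)
    m=hull(f,name,xy,z0)
    return xy.round(4),c.round(1),"areas",A,round(cen(m)[1]), "bbox",cv2.boundingRect(orange(f,seed)),cv2.boundingRect(m)
E
python3 - <<'E'
from h import *
f=grab_frame("top")
for n,s,x in(("large",(317,190),(.45,-.1)),("medium",(394,188),(.45,-.25)),("small",(148,186),(.45,.3))): print("top",n,*locate(f,n,s,x))
f=grab_frame("scene")
for n,s,x in(("large",(309,193),(.45,-.1)),("small",(174,250),(.45,.3))): print("scene",n,*locate(f,n,s,x))
E
```

```text
top large [ 0.45   -0.1001] [316.8 190.5] areas 1621.0 1858 bbox (294, 168, 47, 46) (292, 166, 50, 49)
top medium [ 0.4554 -0.284 ] [393.  188.7] areas 619.0 758 bbox (378, 175, 31, 27) (375, 173, 35, 30)
top small [0.4509 0.3053] [149.  186.4] areas 312.5 438 bbox (137, 177, 26, 19) (134, 175, 30, 22)
scene large [ 0.4824 -0.1106] [307.6 184.6] areas 386.5 1232 bbox (291, 177, 36, 17) (286, 166, 43, 38)
scene small [0.4476 0.3083] [174.1 249. ] areas 418.0 558 bbox (164, 234, 21, 32) (161, 232, 25, 36)
```

```bash
cat >> h.py <<'E'
def go(*ts):
    s=manip.get_state(); M=R.from_quat(np.roll(s["tcp_rot"],-1)).as_matrix(); p=np.array(s["tcp_pos"])
    print("t",s["time"],p.round(4),"zaxis",M[:,2].round(3),"force",np.round(s["force"],1),"gap",round(s["finger_gap"],3),s["finger_force"])
    for t in ts: print(t,((np.array(t)-p)@M/.25).round(3))
E
python3 -c "
from h import *
go((.455,-.284,.2),(.455,-.284,.05))"
```

```text
t 0.2 [ 0.2704 -0.5629  0.2415] zaxis [-0.001  0.001 -1.   ] force [0.5 0.3 0.3] gap 1.005 0.0
(0.455, -0.284, 0.2) [ 1.149 -0.686  0.167]
(0.455, -0.284, 0.05) [ 1.149 -0.685  0.767]
```

Request:
{"api": "arm_command", "payload": {
  "rows": [
    [0,[0.95,-0.57,0.1],[0,0,0]],
    [0,[0.95,-0.57,0.1],[0,0,0]],
    [0,[0.95,-0.57,0.1],[0,0,0]],
    [0,[0.95,-0.57,0.1],[0,0,0]],
    [0,[0.95,-0.57,0.1],[0,0,0]],
    [0,[0.95,-0.57,0.1],[0,0,0]],
    [0,[0.95,-0.57,0.1],[0,0,0]],
    [0,[0.95,-0.57,0.1],[0,0,0]]
  ],
  "newtons": 25
}}

```text
time: 1.0
tcp_pos: [0.4231, -0.3318, 0.2172]
tcp_rot: [0.0, 0.975, 0.223, -0.0]
force: [0.0, -0.2, 0.3]
finger_gap: 1.0
finger_force: 0.0
```

```bash
python3 -c "
from h import *
go((.455,-.284,.13),(.455,-.284,.05))"
```

```text
t 1.0 [ 0.4231 -0.3318  0.2172] zaxis [-0.    -0.001 -1.   ] force [ 0.  -0.2  0.3] gap 1.0 0.0
(0.455, -0.284, 0.13) [ 0.198 -0.117  0.349]
(0.455, -0.284, 0.05) [ 0.198 -0.117  0.669]
```

Request:
{"api": "arm_command", "payload": {
  "rows": [
    [0,[0.198,-0.117,0.35],[0,0,0]],
    [0,[0.198,-0.117,0.35],[0,0,0]],
    [0,[0.198,-0.117,0.35],[0,0,0]],
    [0,[0.198,-0.117,0.35],[0,0,0]],
    [0,[0.198,-0.117,0.35],[0,0,0]]
  ]
}}

```text
time: 1.5
tcp_pos: [0.4556, -0.2867, 0.1314]
tcp_rot: [0.001, 0.975, 0.221, 0.001]
force: [0.3, 0.8, 0.5]
finger_gap: 0.994
finger_force: 0.0
```

```bash
python3 - <<'E'
from h import *
f=grab_frame("top"); a=f["color"][120:270,290:490]
g=grab_frame("scene"); b=g["color"][60:210,360:560]
for F in(f,g): print(proj(F,[[.455,-.284,.066]]), proj(F,[[.4628,-.3,.066]]))
cv2.imwrite("pics/c1.png",np.hstack([cv2.resize(a,(400,300),interpolation=2),cv2.resize(b,(400,300),interpolation=2)]))
go((.455,-.284,.05))
E
```

```text
[[395.22859549 187.76631206]] [[401.92126571 184.61129621]]
[[362.57523399 157.07708655]] [[365.17218699 153.62039615]]
t 1.6 [ 0.4559 -0.2868  0.1321] zaxis [ 0.003 -0.003 -1.   ] force [0.1 0.7 0.4] gap 1.002 0.0
(0.455, -0.284, 0.05) [ 0.001 -0.013  0.328]
```

View pics/c1.png

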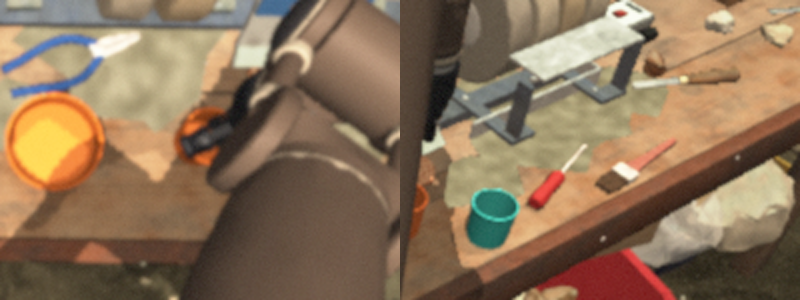

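The left crop shows the gripper over the medium tub, with the left finger tip near full-image (385,191) and the tub visible beneath it. I'll lower now.

Request:
{"api": "arm_command", "payload": {
  "rows": [
    [0,[0,-0.008,0.1],[0,0,0]],
    [0,[0,-0.008,0.2],[0,0,0]],
    [0,[0,-0.008,0.27],[0,0,0]],
    [0,[0,-0.008,0.328],[0,0,0]],
    [0,[0,-0.008,0.328],[0,0,0]],
    [0,[0,-0.008,0.328],[0,0,0]]
  ]
}}

```text
time: 2.2
tcp_pos: [0.4546, -0.2833, 0.0486]
tcp_rot: [0.001, 0.975, 0.222, 0.0]
force: [-0.8, -0.1, 0.3]
finger_gap: 1.0
finger_force: 0.0
```

Request:
{"api": "arm_command", "payload": {
  "rows": [
    [100,[0,0,0],[0,0,0]],
    [100,[0,0,0],[0,0,0]],
    [100,[0,0,0],[0,0,0]],
    [100,[0,0,0],[0,0,0]],
    [100,[0,0,0],[0,0,0]],
    [100,[0,0,0],[0,0,0]],
    [100,[0,0,0],[0,0,0]],
    [100,[0,0,0],[0,0,0]]
  ],
  "newtons": 25
}}

```text
time: 3.0
tcp_pos: [0.4551, -0.2834, 0.0497]
tcp_rot: [0.001, 0.975, 0.222, 0.001]
force: [-1.9, -0.1, 5.1]
finger_gap: 0.793
finger_force: 27.3
```

Request:
{"api": "arm_command", "payload": {
  "rows": [
    [100,[0,0,-0.1],[0,0,0]],
    [100,[0,0,-0.2],[0,0,0]],
    [100,[0,0,-0.3],[0,0,0]],
    [100,[0,0,-0.3],[0,0,0]],
    [100,[0,0,-0.3],[0,0,0]]
  ]
}}

```text
time: 3.5
tcp_pos: [0.4546, -0.2828, 0.1236]
tcp_rot: [0.001, 0.975, 0.222, 0.001]
force: [-0.2, 0.3, -0.9]
finger_gap: 0.787
finger_force: 28.5
```

```bash
python3 - <<'E'
from h import *
go((.45,-.10,.125),(.45,-.1,.058),(.45,-.1,.05))
E
```

```text
t 3.5 [ 0.4546 -0.2828  0.1236] zaxis [ 0.002 -0.001 -1.   ] force [-0.2  0.3 -0.9] gap 0.787 28.530803174944595
(0.45, -0.1, 0.125) [ 0.3   -0.667 -0.007]
(0.45, -0.1, 0.058) [ 0.3   -0.668  0.261]
(0.45, -0.1, 0.05) [ 0.3   -0.668  0.293]
```

Request:
{"api": "arm_command", "payload": {
  "rows": [
    [100,[0.06,-0.13,-0.02],[0,0,0]],
    [100,[0.12,-0.27,-0.02],[0,0,0]],
    [100,[0.18,-0.4,-0.02],[0,0,0]],
    [100,[0.24,-0.53,-0.02],[0,0,0]],
    [100,[0.3,-0.668,-0.02],[0,0,0]],
    [100,[0.3,-0.668,-0.02],[0,0,0]],
    [100,[0.3,-0.668,-0.02],[0,0,0]]
  ]
}}

```text
time: 4.2
tcp_pos: [0.4483, -0.0986, 0.1265]
tcp_rot: [-0.0, 0.975, 0.223, -0.001]
force: [0.1, 0.6, -0.6]
finger_gap: 0.786
finger_force: 28.6
```

```bash
python3 - <<'E'
from h import *
f=grab_frame("top"); a=f["color"][120:270,210:410]
g=grab_frame("scene"); b=g["color"][110:260,210:410]
cv2.imwrite("pics/c2.png",np.hstack([cv2.resize(a,(400,300),interpolation=2),cv2.resize(b,(400,300),interpolation=2)]))
go((.45,-.1,.06),(.45,-.1,.053))
E
```

```text
t 4.3 [ 0.4491 -0.1     0.1271] zaxis [-0.001 -0.    -1.   ] force [-0.1 -1.6 -0.9] gap 0.794 28.629029664443806
(0.45, -0.1, 0.06) [0.003 0.002 0.269]
(0.45, -0.1, 0.053) [0.003 0.002 0.297]
```

View pics/c2.png

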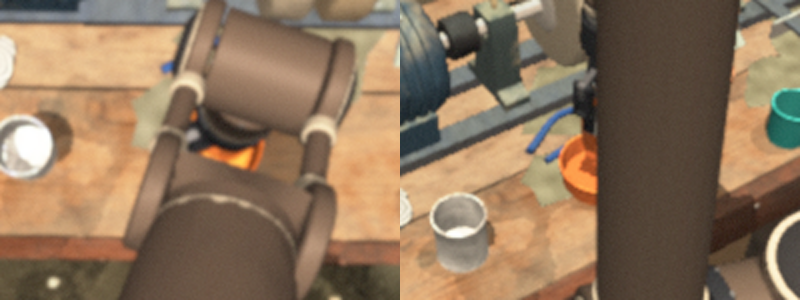

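The left crop shows the gripper above the large tub, and the tin is untouched at about full-image (222,193). I'll lower to the floor contact height.

Request:
{"api": "arm_command", "payload": {
  "rows": [
    [100,[0.003,0.002,0.1],[0,0,0]],
    [100,[0.003,0.002,0.2],[0,0,0]],
    [100,[0.003,0.002,0.25],[0,0,0]],
    [100,[0.003,0.002,0.27],[0,0,0]],
    [100,[0.003,0.002,0.285],[0,0,0]],
    [100,[0.003,0.002,0.285],[0,0,0]],
    [100,[0.003,0.002,0.285],[0,0,0]]
  ]
}}

```text
time: 5.0
tcp_pos: [0.4511, -0.1, 0.0573]
tcp_rot: [0.0, 0.975, 0.222, 0.001]
force: [-0.4, -0.3, -1.1]
finger_gap: 0.785
finger_force: 28.6
```

Request:
{"api": "arm_command", "payload": {
  "rows": [
    [100,[0,0,0.006],[0,0,0]],
    [100,[0,0,0.01],[0,0,0]],
    [100,[0,0,0.014],[0,0,0]],
    [100,[0,0,0.014],[0,0,0]]
  ]
}}

```text
time: 5.4
tcp_pos: [0.4507, -0.0996, 0.0538]
tcp_rot: [0.0, 0.975, 0.222, 0.0]
force: [-1.4, 0.7, 4.2]
finger_gap: 0.786
finger_force: 29.0
```

Contact with the floor shows as +4 N. I'll release, wait, then rise.

Request:
{"api": "arm_command", "payload": {
  "rows": [
    [0,[0,0,0],[0,0,0]],
    [0,[0,0,0],[0,0,0]],
    [0,[0,0,0],[0,0,0]],
    [0,[0,0,0],[0,0,0]],
    [0,[0,0,0],[0,0,0]],
    [0,[0,0,-0.1],[0,0,0]],
    [0,[0,0,-0.3],[0,0,0]],
    [0,[0,0,-0.5],[0,0,0]]
  ]
}}

```text
time: 6.2
tcp_pos: [0.4489, -0.0992, 0.1783]
tcp_rot: [-0.001, 0.975, 0.222, -0.002]
force: [1.6, -1.0, 0.7]
finger_gap: 0.998
finger_force: 0.0
```

```bash
python3 - <<'E'
from h import *
go((.45,.1,.21),(.45,.305,.21))
E
```

```text
t 6.2 [ 0.4489 -0.0992  0.1783] zaxis [-0.003  0.001 -1.   ] force [ 1.6 -1.   0.7] gap 0.998 0.0
(0.45, 0.1, 0.21) [ 0.349 -0.717 -0.126]
(0.45, 0.305, 0.21) [ 0.704 -1.456 -0.125]
```

Request:
{"api": "arm_command", "payload": {
  "rows": [
    [0,[0.352,-0.728,-0.12],[0,0,0]],
    [0,[0.352,-0.728,-0.12],[0,0,0]],
    [0,[0.352,-0.728,-0.12],[0,0,0]],
    [0,[0.352,-0.728,-0.12],[0,0,0]],
    [0,[0.352,-0.728,-0.12],[0,0,0]]
  ]
}}

```text
time: 6.7
tcp_pos: [0.4511, 0.1073, 0.2093]
tcp_rot: [-0.001, 0.974, 0.225, 0.002]
force: [0.6, -0.3, 0.3]
finger_gap: 1.002
finger_force: 0.0
```

Request:
{"api": "arm_command", "payload": {
  "rows": [
    [0,[0.352,-0.728,0],[0,0,0]],
    [0,[0.352,-0.728,0],[0,0,0]],
    [0,[0.352,-0.728,0],[0,0,0]],
    [0,[0.352,-0.728,0],[0,0,0]],
    [0,[0.352,-0.728,0],[0,0,0]],
    [0,[0.352,-0.728,0],[0,0,0]]
  ]
}}

```text
time: 7.3
tcp_pos: [0.451, 0.305, 0.2074]
tcp_rot: [0.001, 0.975, 0.223, -0.001]
force: [0.7, -0.8, -0.8]
finger_gap: 0.997
finger_force: 0.0
```

```bash
python3 - <<'E'
from h import *
f=grab_frame("top"); a=f["color"][120:270,240:440]
g=grab_frame("scene"); b=g["color"][150:300,130:330]
cv2.imwrite("pics/c3.png",np.hstack([cv2.resize(a,(400,300),interpolation=2),cv2.resize(b,(400,300),interpolation=2)]))
print(*locate(f,"large",(317,190),(.45,-.1)))
go((.45,.306,.14),(.45,.306,.08))
E
```

```text
[ 0.4506 -0.1002] [316.8 190.2] areas 1598.5 1858 bbox (294, 168, 47, 46) (292, 165, 50, 50)
t 7.4 [0.451  0.3032 0.2074] zaxis [-0.001 -0.002 -1.   ] force [ 0.9  0.1 -0.4] gap 1.001 0.0
(0.45, 0.306, 0.14) [ 0.002 -0.012  0.269]
(0.45, 0.306, 0.08) [ 0.002 -0.012  0.509]
```

View pics/c3.png

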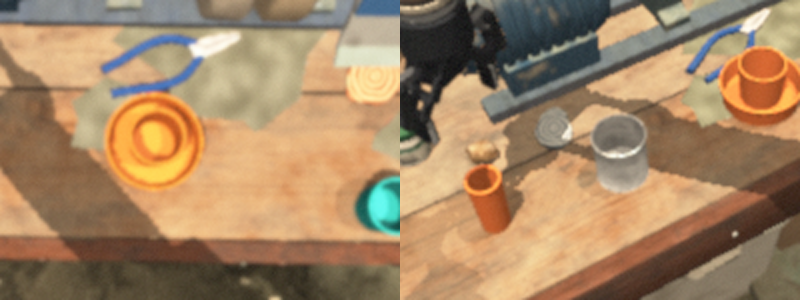

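The medium tub stands upright in the large one, with its rim centred near full-image (317.5,188). The tin and small tub haven't moved. Now I'll grasp the small tub.

Request:
{"api": "arm_command", "payload": {
  "rows": [
    [0,[0.002,-0.008,0.15],[0,0,0]],
    [0,[0.002,-0.008,0.3],[0,0,0]],
    [0,[0.002,-0.008,0.4],[0,0,0]],
    [0,[0.002,-0.008,0.46],[0,0,0]],
    [0,[0.002,-0.008,0.505],[0,0,0]],
    [0,[0.002,-0.008,0.505],[0,0,0]],
    [0,[0.002,-0.008,0.505],[0,0,0]]
  ]
}}

```text
time: 8.1
tcp_pos: [0.4519, 0.3068, 0.0827]
tcp_rot: [-0.0, 0.975, 0.222, 0.001]
force: [-0.1, -0.1, -0.1]
finger_gap: 1.0
finger_force: 0.0
```

Request:
{"api": "arm_command", "payload": {
  "rows": [
    [180,[0,0,0],[0,0,0]],
    [180,[0,0,0],[0,0,0]],
    [180,[0,0,0],[0,0,0]],
    [180,[0,0,0],[0,0,0]],
    [180,[0,0,0],[0,0,0]],
    [180,[0,0,0],[0,0,0]],
    [180,[0,0,0],[0,0,0]],
    [180,[0,0,0],[0,0,0]]
  ],
  "newtons": 22
}}

```text
time: 8.9
tcp_pos: [0.4517, 0.3073, 0.0829]
tcp_rot: [-0.0, 0.975, 0.222, 0.001]
force: [-0.6, 0.1, 6.0]
finger_gap: 0.496
finger_force: 22.3
```

```bash
python3 - <<'E'
from h import *
f=grab_frame("top")
o=proj(f,[[.45,-.1,.07],[.46,-.1,.07],[.45,-.09,.07]]); print(o)
J=np.stack([(o[1]-o[0])/.01,(o[2]-o[0])/.01],1)
a=f["color"][140:240,270:370]; cv2.imwrite("pics/c4.png",cv2.resize(a,(600,600),interpolation=cv2.INTER_CUBIC))
print(np.array([.45,-.1])+np.linalg.solve(J,np.array([317.5,188.5])-o[0]))
go()
E
```

```text
[[318.06149138 188.54408925]
 [318.08884704 184.36221891]
 [313.84343909 188.48477669]]
[ 0.45008654 -0.09866828]
t 8.95 [0.4516 0.3073 0.0829] zaxis [ 0.002  0.001 -1.   ] force [-0.3 -0.6  5.2] gap 0.495 22.337177429217263
```

View pics/c4.png

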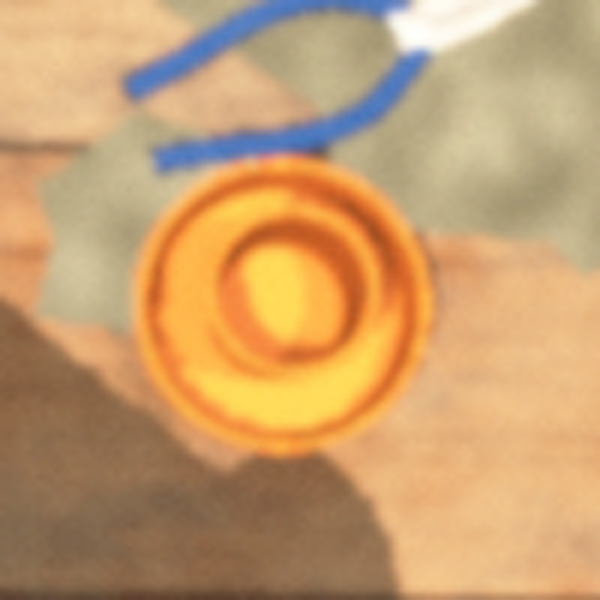

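The crop shows the medium rim concentric within a few mm at crop (293,291), i.e. full-image (318.8,188.4), so the tub is at about (0.450,-0.101). The small tub is gripped at 42 mm. I'll lift and carry it.

Request:
{"api": "arm_command", "payload": {
  "rows": [
    [180,[0,0,-0.12],[0,0,0]],
    [180,[0,0,-0.26],[0,0,0]],
    [180,[0,0,-0.4],[0,0,0]],
    [180,[0,0,-0.5],[0,0,0]],
    [180,[0,0,-0.5],[0,0,0]],
    [180,[0,0,-0.5],[0,0,0]]
  ]
}}

```text
time: 9.55
tcp_pos: [0.4507, 0.3066, 0.2065]
tcp_rot: [-0.0, 0.975, 0.222, 0.0]
force: [-0.6, 0.5, -0.8]
finger_gap: 0.493
finger_force: 22.7
```

```bash
python3 - <<'E'
from h import *
go((.4505,.1,.205),(.4505,-.1,.205))
E
```

```text
t 9.55 [0.4507 0.3066 0.2065] zaxis [ 0.  0. -1.] force [-0.6  0.5 -0.8] gap 0.493 22.747058624663623
(0.4505, 0.1, 0.205) [-0.358  0.745  0.006]
(0.4505, -0.1, 0.205) [-0.705  1.466  0.006]
```

Request:
{"api": "arm_command", "payload": {
  "rows": [
    [180,[-0.07,0.15,0],[0,0,0]],
    [180,[-0.144,0.3,0],[0,0,0]],
    [180,[-0.216,0.45,0],[0,0,0]],
    [180,[-0.288,0.6,0],[0,0,0]],
    [180,[-0.353,0.733,0],[0,0,0]]
  ]
}}

```text
time: 10.05
tcp_pos: [0.4485, 0.1013, 0.2041]
tcp_rot: [-0.0, 0.975, 0.222, -0.003]
force: [0.6, 0.7, -0.9]
finger_gap: 0.493
finger_force: 22.8
```

Request:
{"api": "arm_command", "payload": {
  "rows": [
    [180,[-0.07,0.15,0],[0,0,0]],
    [180,[-0.144,0.3,0],[0,0,0]],
    [180,[-0.216,0.45,0],[0,0,0]],
    [180,[-0.288,0.6,0],[0,0,0]],
    [180,[-0.353,0.733,0],[0,0,0]],
    [180,[-0.353,0.733,0],[0,0,0]],
    [180,[-0.353,0.733,0],[0,0,0]]
  ]
}}

```text
time: 10.75
tcp_pos: [0.4488, -0.1002, 0.2046]
tcp_rot: [-0.001, 0.975, 0.221, -0.002]
force: [0.6, 0.5, -0.1]
finger_gap: 0.492
finger_force: 22.9
```

```bash
python3 - <<'E'
from h import *
f=grab_frame("top"); a=f["color"][120:270,210:410]
g=grab_frame("scene"); b=g["color"][110:260,210:410]
cv2.imwrite("pics/c5.png",np.hstack([cv2.resize(a,(400,300),interpolation=2),cv2.resize(b,(400,300),interpolation=2)]))
go((.4505,-.1,.091))
E
```

```text
t 10.85 [ 0.4493 -0.099   0.2052] zaxis [-0.003  0.002 -1.   ] force [-0.8  0.5 -0.9] gap 0.496 22.852655841697924
(0.4505, -0.1, 0.091) [0.004 0.007 0.457]
```

View pics/c5.png

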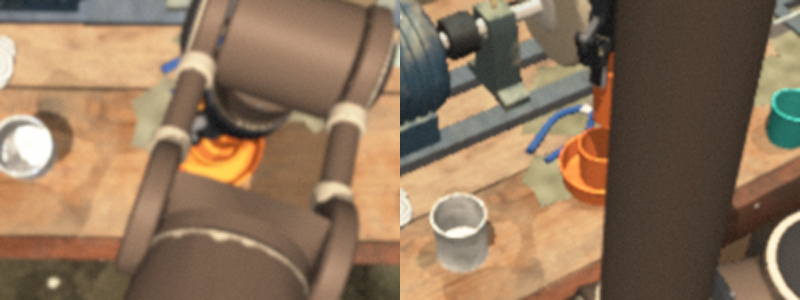

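The right crop shows the small tub hanging upright at about crop (605,85), right above the medium one at (598,150). I'll lower it.

Request:
{"api": "arm_command", "payload": {
  "rows": [
    [180,[0.004,0.004,0.1],[0,0,0]],
    [180,[0.004,0.004,0.2],[0,0,0]],
    [180,[0.004,0.004,0.3],[0,0,0]],
    [180,[0.004,0.004,0.37],[0,0,0]],
    [180,[0.004,0.004,0.41],[0,0,0]],
    [180,[0.004,0.004,0.44],[0,0,0]],
    [180,[0.004,0.004,0.44],[0,0,0]]
  ]
}}

```text
time: 11.55
tcp_pos: [0.4513, -0.0997, 0.0961]
tcp_rot: [-0.0, 0.975, 0.223, -0.001]
force: [0.5, -0.0, -2.0]
finger_gap: 0.496
finger_force: 22.9
```

Request:
{"api": "arm_command", "payload": {
  "rows": [
    [180,[0,0,0.006],[0,0,0]],
    [180,[0,0,0.012],[0,0,0]],
    [180,[0,0,0.016],[0,0,0]],
    [180,[0,0,0.016],[0,0,0]]
  ]
}}

```text
time: 11.95
tcp_pos: [0.4521, -0.1007, 0.0931]
tcp_rot: [0.0, 0.975, 0.222, 0.0]
force: [0.1, 0.0, -0.4]
finger_gap: 0.491
finger_force: 22.9
```

Request:
{"api": "arm_command", "payload": {
  "rows": [
    [180,[0,0,0.004],[0,0,0]],
    [180,[0,0,0.008],[0,0,0]],
    [180,[0,0,0.008],[0,0,0]]
  ]
}}

```text
time: 12.25
tcp_pos: [0.452, -0.1006, 0.0909]
tcp_rot: [0.0, 0.975, 0.222, 0.0]
force: [0.6, -0.6, 0.7]
finger_gap: 0.492
finger_force: 22.9
```

Contact is just starting at the expected height, so I'll release and rise.

Request:
{"api": "arm_command", "payload": {
  "rows": [
    [0,[0,0,0.002],[0,0,0]],
    [0,[0,0,0.002],[0,0,0]],
    [0,[0,0,0.002],[0,0,0]],
    [0,[0,0,0.002],[0,0,0]],
    [0,[0,0,0.002],[0,0,0]],
    [0,[0,0,0.002],[0,0,0]],
    [0,[0,0,-0.1],[0,0,0]],
    [0,[0,0,-0.25],[0,0,0]]
  ]
}}

```text
time: 13.05
tcp_pos: [0.4493, -0.0998, 0.1516]
tcp_rot: [-0.002, 0.975, 0.222, -0.003]
force: [-0.3, -0.2, -0.7]
finger_gap: 1.007
finger_force: 0.0
```

Request:
{"api": "arm_command", "payload": {
  "rows": [
    [0,[0,0,-0.3],[0,0,0]],
    [0,[0.2,-0.5,-0.3],[0,0,0]],
    [0,[0.4,-0.83,-0.3],[0,0,0]],
    [0,[0.4,-0.83,-0.3],[0,0,0]],
    [0,[0.4,-0.83,-0.3],[0,0,0]],
    [0,[0.4,-0.83,-0.3],[0,0,0]],
    [0,[0.4,-0.83,-0.3],[0,0,0]]
  ]
}}

```text
time: 13.75
tcp_pos: [0.4523, 0.1333, 0.229]
tcp_rot: [-0.001, 0.974, 0.225, 0.001]
force: [0.8, -0.8, 0.0]
finger_gap: 1.0
finger_force: 0.0
```

```bash
python3 - <<'E'
from h import *
f=grab_frame("top"); a=f["color"][120:270,210:410]
g=grab_frame("scene"); b=g["color"][110:260,210:410]
cv2.imwrite("pics/c6.png",np.hstack([cv2.resize(a,(400,300),interpolation=2),cv2.resize(b,(400,300),interpolation=2)]))
go()
E
```

```text
t 13.85 [0.4518 0.1302 0.2282] zaxis [-0.    -0.001 -1.   ] force [-0.6  0.3 -0.8] gap 0.999 0.0
```

View pics/c6.png

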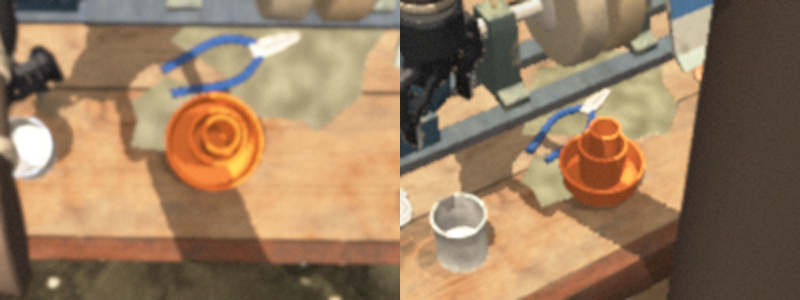

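All three tubs are nested and upright (scene crop around (602,160)), and the tin is untouched. I'll let the arm settle and hand in.

Request:
{"api": "arm_command", "payload": {
  "rows": [
    [0,[0,0,0],[0,0,0]],
    [0,[0,0,0],[0,0,0]],
    [0,[0,0,0],[0,0,0]]
  ]
}}

```text
time: 14.15
tcp_pos: [0.4521, 0.1287, 0.2281]
tcp_rot: [0.0, 0.975, 0.221, -0.0]
force: [0.6, -0.8, -0.6]
finger_gap: 1.0
finger_force: 0.0
```

```bash
python3 -c "
from cell import manip
print(manip.sign_off())"
```

```text
the job is handed in; nothing more can be done
None
```

The three orange tubs are nested upright, small in medium in large, with the tin left where it stood; I handed the job in at about 14 s of the 59 s, and the sign-off returned no verdict.

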